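# Fit the matching spacer on the mounting base

## Robot

A 6-joint arm with a two-finger parallel gripper is mounted at the origin on a cart in front of the work surface, level with it; the furniture and walls round the work are solid. World frame = base frame: x ahead of the robot, y to its left, z up, the work surface at z = 0. Lengths are in m, angles in rad, forces in N, time in s.
With the tool pointing down it reaches from about 0.275 to 0.825 m from the base axis. Payload 5.2 kg.
Tool frame: the origin (TCP) lies between the finger pads; the fingertips stand 14 mm ahead of it and the grasp point (between the pads) lies 5 mm behind it; z points along the fingers, y is the line along which they close (so a half turn about z gives the same grasp; the last joint's range is limited). The gripper opens to 93 mm and grips with 3 to 60 N. Pads are 15 mm wide; open, the fingers measure 128 mm over their backs; the gripper's body (75 mm by 188 mm) begins 65 mm behind the grasp point.
Start: joints at [0.995, 0.259, 1.535, -0, 1.348, -0.203], TCP at [0.2, 0.512, 0.233] pointing down, gripper open.
Joint ranges: [-3.14, 3.14], [-0.91, 2.08], [0.19, 2.58], [-1.22, 4.36], [0.22, 2.71], [-3.12, 3.12]. Speed limits (rad/s): [2.57, 2.57, 3.14, 3.14, 3.14, 3.14].

## Interface

Orientations are given as a rotation vector (axis times angle).
In Python, from plant import sense, vision, ctrl gives the robot as it stands.
- The arm moves only by the shell command python3 -m crank 'ROWS' [FORCE]. ROWS is JSON, a list of rows, each a list of 7 numbers: the shift along the tool's x, y, z in mm, then the turn, a rotation vector about the tool's x, y, z in rad, then the closure, from -1 (fully open) to 1 (shut), so that 0 is half open. A call has exactly 10 rows; each row shifts and turns the commanded pose from where the row before left it, along the tool's axes as they then stand; what a row does not reach is not made up. A row lasts 1/10 s, in which the tool goes at most 50 mm and 8.59 degrees, less where a joint would pass 70% of its speed; a pose out of reach is approached as far as the arm can. A call is refused whole if a number of a shift passes 50 or a number of a turn 0.15, either way. A call with a gripper value outside its range is refused whole. The fingers move at their own pace and stop on an object; FORCE is the grip in N (left out, the last holds). Time passes only in rows, so rows that do not move let the fingers close, or fill a call up. It gives the time, the measured TCP pose, the force, the opening and the grip force at its end, in the units of the state.
- sense(): the state, without advancing time (a new reading comes with each control period).
- vision.grab_frame(name): name is "side" or "top" or "wrist"; returns the picture (384x512x3 uint8, red, green, blue); there is no depth.
- vision.camera_params(name): a dict with "intrinsics" (3x3 intrinsics, pixels), "rvec" (rotation vector, rad) and "tvec" (3), from world to camera coordinates, as OpenCV has them. Camera axes: x right, y down, z forward; pixel columns grow to the right and rows downward; lengths in m; the calibration is good to about 2 mm. A picture is of the moment at which its call begins: read the wrist's pose just before it. camera_params takes no time and is no camera call; for the wrist camera it gives the pose at the moment of the call.
- ctrl.close_job(): hands the job in; it is judged then, once.
The state is a dict: "clock": time; "joint_positions": joint angles; "qd": joint speeds; "tau": joint torques, N m; "ee_pos": TCP position; "orientation": TCP orientation; "ft_force": force on the tool from outside, world axes, zero at the start; "wrist_torque": the same for the moment, N m; "opening": finger opening in m; "finger_force": force on a finger pad.
Only numpy, scipy, OpenCV 4.12 (cv2) and the standard library are available. Lean on these libraries where they do the work, as an engineer would, in place of code of your own. Each camera call takes 0.05 s, during which the arm holds its last target. There are 200 camera calls.

## Task

One spacer is already fixed on the dark steel mounting base; the cup beside it is still empty. Of the three loose aluminium spacers standing on the table, pick the one that has the same length as the fixed one and stand it upright in the empty cup. Leave the other two spacers standing where they are.

Things in the scene. Friction and masses are not known exactly. Their poses are not given: they have to be found in the camera images.
- spacer_short_mid (a point): a bare aluminium tube (spacer sleeve), outer diameter 36 mm, bore 20 mm, 40 mm long, about 80 g, loose and standing upright on the table top. The point is its centre, half-way up (20 mm above its underside); its z axis is the tube's axis.
- spacer_middle_mid (a point): a bare aluminium tube (spacer sleeve), outer diameter 36 mm, bore 20 mm, 58 mm long, about 116 g, loose and standing upright on the table top. The point is its centre, half-way up (29 mm above its underside); its z axis is the tube's axis.
- spacer_long_mid (a point): a bare aluminium tube (spacer sleeve), outer diameter 36 mm, bore 20 mm, 80 mm long, about 160 g, loose and standing upright on the table top. The point is its centre, half-way up (40 mm above its underside); its z axis is the tube's axis.
- empty_seat (a point): empty cup on a fixed dark steel plate (180x80 mm, 10 mm thick, any yaw): a round rim 5 mm high, 60 mm inside, 68 mm outside diameter. The point is the centre of the cup's floor, which is the plate's upper face, 10 mm above the table; z is up. The other cup is 100 mm away along this point's -x; in it stands the fixed spacer, a like tube 36 mm in diameter, 58 mm long (top 68 mm above the table).
There are look-alikes about, which are no part of the job. What is shaped like the part that bears spacer_short_mid but orange or pink is not meant.

How it is judged:
By the outcome, as a careful person would: the job done as asked, in the order asked, and still so for the second after the job is handed in, with the robot touching nothing.
It also fails if it takes over 35 s, if anything falls off the work surface, if the arm or the gripper's body presses on something with over 40 N, if the wrist force passes 120 N, or if a joint passes its speed limit or range.

## Working session

There is one attempt and no reset: what is moved stays moved. The work goes in short steps, Python scripts to look and compute and a shell command to move; the robot and the scene stay as the last step left them, time stands still between calls to the robot, and variables do not carry over. Pictures are saved under pics/ and viewed, at most 10 in all, crops included, and the job is handed in when it is done.

```bash
mkdir -p pics; ls; python3 - <<'E'
from plant import sense, vision, ctrl
import cv2
s=sense();print(s)
for n in("top","side"):
    im=vision.grab_frame(n);cv2.imwrite(f"pics/{n}1.png",im[:,:,::-1]);print(vision.camera_params(n))
E
```

```text
pics
{'clock': 0.0, 'joint_positions': array([ 9.95192625e-01,  2.59314176e-01,  1.53607476e+00, -2.53720671e-05,
        1.34800455e+00, -2.02838088e-01]), 'qd': array([ 0.00172284, -0.00033051, -0.00101726,  0.00037753,  0.00032431,
       -0.00064942]), 'tau': array([ 1.28391406e-03, -4.37307930e+01, -2.83998156e+01,  7.16756657e-02,
        4.11425228e-02, -1.71265951e-04]), 'ee_pos': array([0.20002058, 0.51177688, 0.23183655]), 'orientation': array([-5.82023333e-01, -3.08653478e+00,  2.63135255e-03]), 'ft_force': array([-0.09448622,  0.39250404, -0.31196451]), 'wrist_torque': array([-0.00147045,  0.01791691, -0.03885965]), 'finger_force': 0.0, 'opening': 0.0929287294462835}
{'intrinsics': array([[394.16213934,   0.        , 259.33004856],
       [  0.        , 394.16213934, 188.78267049],
       [  0.        ,   0.        ,   1.        ]]), 'rvec': array([ 2.12866695, -2.14254011,  0.19619817]), 'tvec': array([0.13716259, 0.45047513, 1.1163038 ])}
{'intrinsics': array([[450.5097191 ,   0.        , 260.43317223],
       [  0.        , 450.5097191 , 200.87639652],
       [  0.        ,   0.        ,   1.        ]]), 'rvec': array([ 0.56580298, -2.39031486,  1.51879112]), 'tvec': array([0.4530282 , 0.08369162, 1.13115944])}
```

View pics/top1.png

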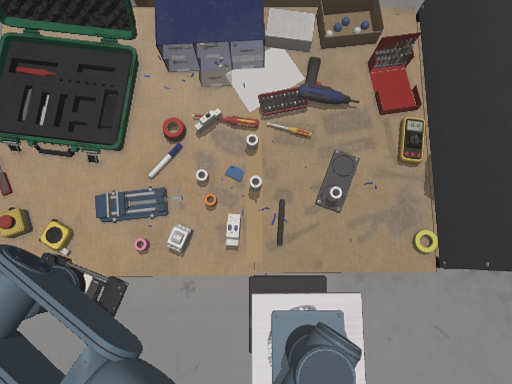

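View pics/side1.png

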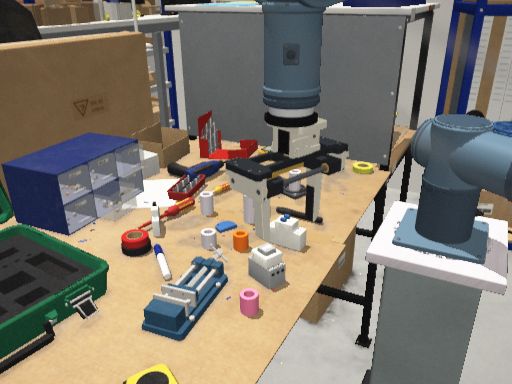

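Top view: loose spacers are at about (252,140), (202,175) and (256,182). The fixed one is at (336,192) and the empty cup at (343,163). The side view shows spacers at (206,203), (208,238) and (250,208), the last partly hidden by a finger. I'll enlarge both to tell the lengths apart.

```bash
cat > h.py <<'E'
import numpy as np, cv2
from plant import sense, vision, ctrl
def cam(n):
    p=vision.camera_params(n);R=cv2.Rodrigues(p["rvec"])[0];return p["intrinsics"],R,np.ravel(p["tvec"])
def back(c,uv,z):
    K,R,t=c;d=R.T@np.linalg.solve(K,[*uv,1.]);o=-R.T@t;return o+d*(z-o[2])/d[2]
def proj(c,P):
    K,R,t=c;q=K@(R@np.asarray(P,float)+t);return q[:2]/q[2]
E
python3 - <<'E'
import cv2,numpy as np
from h import *
a=cv2.imread("pics/top1.png")[125:215,180:370];b=cv2.imread("pics/side1.png")[180:255,190:330]
A=cv2.resize(a,None,fx=4,fy=4,interpolation=2);B=cv2.resize(b,None,fx=3,fy=3,interpolation=2)
o=np.zeros((600,800,3),np.uint8);o[:360,:760]=A;o[365:590,:420]=B;cv2.imwrite("pics/z.png",o)
c=cam("top");s=cam("side")
for uv in((252,140),(202,175),(256,182)):
    for h in(.04,.058,.08):
        P=back(c,uv,h);print(uv,h,P.round(3),"side top",proj(s,P).round(),"base",proj(s,[*P[:2],0]).round())
print(back(c,(336,192),.068),back(c,(343,163),.015))
E
```

```text
(252, 140) 0.04 [0.599 0.155 0.04 ] side top [205. 199.] base [206. 212.]
(252, 140) 0.058 [0.594 0.155 0.058] side top [206. 193.] base [208. 212.]
(252, 140) 0.08 [0.587 0.155 0.08 ] side top [208. 186.] base [210. 213.]
(202, 175) 0.04 [0.493 0.302 0.04 ] side top [208. 230.] base [209. 245.]
(202, 175) 0.058 [0.489 0.3   0.058] side top [210. 224.] base [211. 245.]
(202, 175) 0.08 [0.485 0.297 0.08 ] side top [212. 215.] base [214. 245.]
(256, 182) 0.04 [0.471 0.144 0.04 ] side top [248. 206.] base [248. 220.]
(256, 182) 0.058 [0.468 0.144 0.058] side top [249. 200.] base [249. 220.]
(256, 182) 0.08 [0.464 0.144 0.08 ] side top [250. 193.] base [251. 220.]
[ 0.43562656 -0.08425084  0.068     ] [ 0.53333995 -0.12019827  0.015     ]
```

View pics/z.png

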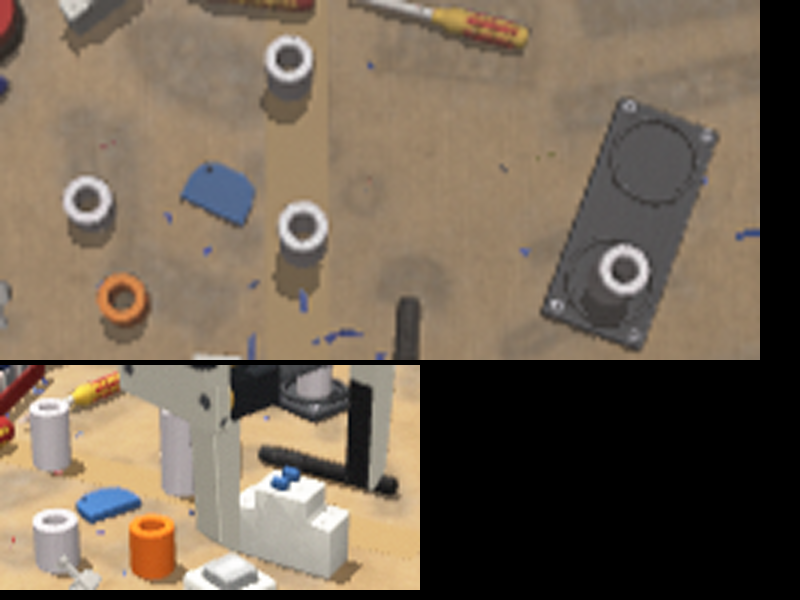

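The side-view heights match as follows: (206,193) is the 58 mm spacer, (208,231) the 40 mm, and (250,…) the 80 mm. The target is therefore the one at world ≈ (0.595, 0.155), and the tool is already yawed square to the plate's long axis. Moving over it now, then a closer look.

```bash
python3 -m crank '[[-20,-7,0,0,0,0,-0.3],[-35,-13,0,0,0,0,-0.3],[-40,-15,0,0,0,0,-0.3],[-40,-15,0,0,0,0,-0.3],[-40,-15,0,0,0,0,-0.3],[-40,-15,0,0,0,0,-0.3],[-40,-15,0,0,0,0,-0.3],[-40,-15,0,0,0,0,-0.3],[-40,-15,0,0,0,0,-0.3],[-40,-15,0,0,0,0,-0.3]]' 20
cat >> h.py <<'E'
def delta(P):
    s=sense();R=cv2.Rodrigues(np.array(s["orientation"]))[0];return (R.T@(np.asarray(P)-s["ee_pos"])*1000).round(1)
E
python3 - <<'E'
from h import *
print(delta([.595,.155,.2]),delta([.595,.155,.033]))
c=cam("wrist");im=vision.grab_frame("wrist");cv2.imwrite("pics/w1.png",im[:,:,::-1])
print(proj(c,[.595,.155,.058]),sense()["ee_pos"]);t=cam("top")
print(back(t,(252.2,139.5),.058),back(t,(336,192.2),.068),back(t,(343.5,165.5),.015))
E
```

```text
clock: 1.1
ee_pos: [0.4994, 0.2438, 0.2323]
orientation: [-0.582, -3.086, 0.0]
ft_force: [0.0, 1.5, -0.6]
opening: 0.0603
finger_force: 0.0
[-121.4  -47.9   32.2] [-121.5  -47.8  199.2]
[216.42063545 270.6555153 ] [0.5045028  0.23935898 0.23202955]
[0.59528027 0.15435141 0.058     ] [ 0.43504797 -0.08422717  0.068     ] [ 0.5255618  -0.12137353  0.015     ]
```

View pics/w1.png

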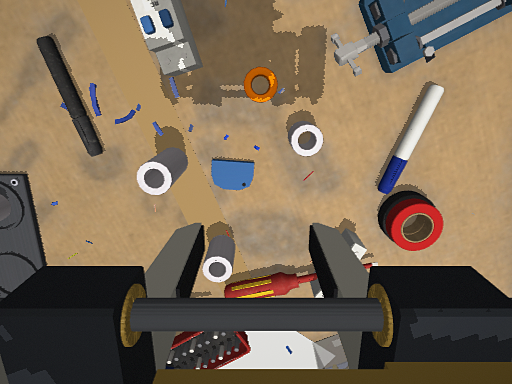

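The wrist view shows the target's top ring at (218,269) against a prediction of (216,271), so the position is good to 1–2 mm. The red screwdriver at (270,285) is clear of the fingers.

```bash
python3 -m crank '[[-10,-4,0,0,0,0,-0.3],[-25,-10,10,0,0,0,-0.3],[-30,-12,20,0,0,0,-0.3],[-30,-12,20,0,0,0,-0.3],[-18,-7,20,0,0,0,-0.3],[-8,-3,15,0,0,0,-0.3],[-2,-1,10,0,0,0,-0.3],[0,0,5,0,0,0,-0.3],[0,0,0,0,0,0,-0.3],[0,0,0,0,0,0,-0.3]]' 20
python3 - <<'E'
from h import *
print(delta([.5953,.1544,.033]))
c=cam("wrist");im=vision.grab_frame("wrist");cv2.imwrite("pics/w2.png",im[:,:,::-1])
print(proj(c,[.5953,.1544,.058]),sense()["ee_pos"])
E
```

```text
clock: 2.15
ee_pos: [0.595, 0.1558, 0.1335]
orientation: [0.58, 3.087, 0.001]
ft_force: [0.3, -0.4, -0.0]
opening: 0.0604
finger_force: 0.0
[ -0.7  -1.3 100.5]
[255.90705272 203.53517558] [0.59529545 0.15569696 0.1337696 ]
```

View pics/w2.png

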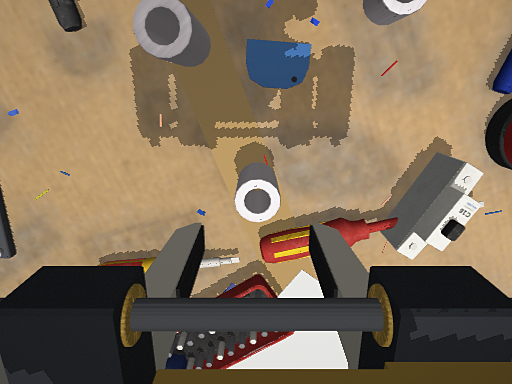

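Ring centre is at (257.5,201.5) against a predicted (256,203.5), so about 1–2 mm of offset. The red screwdriver handle (262–345, 225–255) lies close, so I'll check the right finger's footprint at the final height against it.

```bash
python3 - <<'E'
from h import *
c=cam("wrist");s=sense();R=cv2.Rodrigues(np.array(s["orientation"]))[0]
for z in(.019,.03):
  for sg in(1,-1):
    print(z,[proj(c,np.r_[(np.array([.5953,.1544,0])+R[:,0]*a+R[:,1]*b*sg)[:2],z]).round().tolist() for a in(-.011,.011) for b in(.03,.048)])
print(back(c,(257.5,201.5),.058), [back(c,p,.015).round(3) for p in((262,240),(340,222))], R[:,0])
E
```

```text
0.019 [[289.0, 199.0], [310.0, 199.0], [290.0, 176.0], [311.0, 176.0]]
0.019 [[222.0, 199.0], [202.0, 199.0], [222.0, 176.0], [201.0, 176.0]]
0.03 [[291.0, 204.0], [312.0, 204.0], [292.0, 179.0], [313.0, 179.0]]
0.03 [[221.0, 204.0], [200.0, 204.0], [220.0, 179.0], [199.0, 179.0]]
[0.59456101 0.15599143 0.058     ] [array([0.647, 0.14 , 0.015]), array([0.656, 0.215, 0.015])] [-0.93170382  0.36321633 -0.00137259]
```

The finger footprint ends at row 204 and the handle begins at about 225, so it is clear. The TCP is already within 1 mm of the axis, so I go straight down and grip.

```bash
python3 -m crank '[[0,0,8,0,0,0,-0.3],[0,0,18,0,0,0,-0.3],[0,0,22,0,0,0,-0.3],[0,0,20,0,0,0,-0.3],[0,0,14,0,0,0,-0.3],[0,0,9,0,0,0,-0.3],[0,0,6,0,0,0,-0.3],[0,0,3,0,0,0,-0.3],[0,0,0,0,0,0,-0.3],[0,0,0,0,0,0,-0.3]]' 25
python3 -m crank '[[0,0,0,0,0,0,0.2],[0,0,0,0,0,0,0.3],[0,0,0,0,0,0,0.4],[0,0,0,0,0,0,0.5],[0,0,0,0,0,0,0.6],[0,0,0,0,0,0,0.7],[0,0,0,0,0,0,0.7],[0,0,0,0,0,0,0.7],[0,0,0,0,0,0,0.7],[0,0,0,0,0,0,0.7]]' 25
```

```text
clock: 3.2
ee_pos: [0.5958, 0.1549, 0.0333]
orientation: [0.582, 3.086, 0.001]
ft_force: [-0.3, -0.7, 0.0]
opening: 0.0603
finger_force: 0.0
clock: 4.2
ee_pos: [0.5954, 0.1549, 0.0329]
orientation: [0.582, 3.087, 0.0]
ft_force: [1.0, 1.1, 2.7]
opening: 0.0353
finger_force: 25.0
```

Gripped: 35 mm opening, 25 N. Lift, then traverse to above the cup.

```bash
python3 -m crank '[[0,0,-5,0,0,0,0.7],[0,0,-10,0,0,0,0.7],[0,0,-15,0,0,0,0.7],[0,0,-20,0,0,0,0.7],[0,0,-18,0,0,0,0.7],[0,0,-12,0,0,0,0.7],[0,0,-7,0,0,0,0.7],[0,0,-3,0,0,0,0.7],[0,0,0,0,0,0,0.7],[0,0,0,0,0,0,0.7]]' 25
python3 -m crank '[[-1,-8,0,0,0,0,0.7],[-3,-22,0,0,0,0,0.7],[-5,-38,0,0,0,0,0.7],[-6,-45,0,0,0,0,0.7],[-6,-48,0,0,0,0,0.7],[-6,-45,0,0,0,0,0.7],[-5,-38,0,0,0,0,0.7],[-3,-22,0,0,0,0,0.7],[-1,-12,0,0,0,0,0.7],[0,-5,0,0,0,0,0.7]]' 25
python3 - <<'E'
from h import *
c=cam("wrist");im=vision.grab_frame("wrist");cv2.imwrite("pics/w3.png",im[:,:,::-1])
print(proj(c,[.5265,-.1215,.015]),proj(c,[.435,-.0842,.068]),sense()["ee_pos"],delta([.5265,-.1215,.0435]))
E
```

```text
clock: 5.2
ee_pos: [0.5947, 0.1548, 0.1218]
orientation: [-0.582, -3.086, 0.001]
ft_force: [0.3, 0.2, -1.1]
opening: 0.0353
finger_force: 25.0
clock: 6.2
ee_pos: [0.5251, -0.1229, 0.1223]
orientation: [-0.585, -3.086, -0.0]
ft_force: [-0.9, -0.7, -0.8]
opening: 0.0351
finger_force: 25.0
[259.52348253 190.86765995] [262.97344459  63.8280475 ] [ 0.52514435 -0.12268447  0.12234693] [-0.9  1.6 78.8]
```

View pics/w3.png

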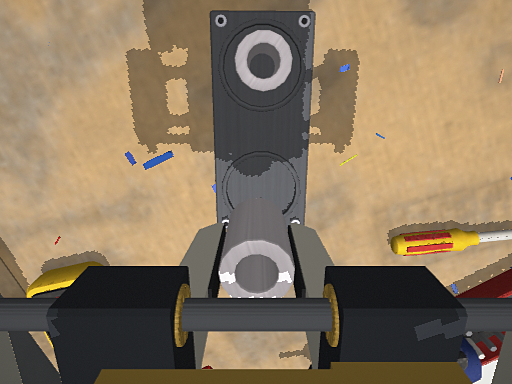

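The cup's rim is centred at about (261,190), with (259.5,191) predicted; the fixed ring is at (264,61), with (263,64) predicted. Alignment is within 2 mm against 12 mm of play, so I lower.

```bash
python3 -m crank '[[0,1,6,0,0,0,0.7],[0,0,14,0,0,0,0.7],[0,0,16,0,0,0,0.7],[0,0,14,0,0,0,0.7],[0,0,10,0,0,0,0.7],[0,0,8,0,0,0,0.7],[0,0,5,0,0,0,0.7],[0,0,3,0,0,0,0.7],[0,0,1,0,0,0,0.7],[0,0,0,0,0,0,0.7]]' 25
```

```text
clock: 7.25
ee_pos: [0.5263, -0.121, 0.0459]
orientation: [0.582, 3.087, -0.0]
ft_force: [-0.9, -0.1, -0.4]
opening: 0.0353
finger_force: 25.0
```

```bash
python3 -m crank '[[0,0,1,0,0,0,0.7],[0,0,1,0,0,0,0.7],[0,0,0.5,0,0,0,0.7],[0,0,0.3,0,0,0,0.7],[0,0,0.2,0,0,0,0.7],[0,0,0,0,0,0,0.7],[0,0,0,0,0,0,0.7],[0,0,0,0,0,0,0.7],[0,0,0,0,0,0,0.7],[0,0,0,0,0,0,0.7]]' 25
```

```text
clock: 8.25
ee_pos: [0.5261, -0.121, 0.0429]
orientation: [0.582, 3.087, -0.0]
ft_force: [-1.1, 0.5, 5.1]
opening: 0.0354
finger_force: 25.0
```

It is seated, with 5 N of contact. Release gradually to a partial opening, then retreat upward.

```bash
python3 -m crank '[[0,0,0,0,0,0,0.2],[0,0,0,0,0,0,0.15],[0,0,0,0,0,0,0.1],[0,0,0,0,0,0,0.05],[0,0,0,0,0,0,0],[0,0,0,0,0,0,-0.1],[0,0,0,0,0,0,-0.2],[0,0,0,0,0,0,-0.3],[0,0,0,0,0,0,-0.3],[0,0,0,0,0,0,-0.3]]' 10
python3 -m crank '[[0,0,-4,0,0,0,-0.3],[0,0,-10,0,0,0,-0.3],[0,0,-18,0,0,0,-0.3],[0,0,-25,0,0,0,-0.3],[0,0,-30,0,0,0,-0.3],[0,0,-25,0,0,0,-0.3],[0,0,-18,0,0,0,-0.3],[0,0,-10,0,0,0,-0.3],[0,0,0,0,0,0,-0.3],[0,0,0,0,0,0,-0.3]]'
python3 - <<'E'
from h import *
a=vision.grab_frame("wrist")[:,:,::-1];b=vision.grab_frame("side")[:,:,::-1]
b=cv2.resize(b[130:260,180:380],(400,260));o=np.zeros((384,912,3),np.uint8);o[:,:512]=a;o[:260,512:]=b
cv2.imwrite("pics/end.png",cv2.resize(o,(800,337)))
E
```

```text
clock: 9.25
ee_pos: [0.5261, -0.1209, 0.0426]
orientation: [0.582, 3.087, 0.0]
ft_force: [0.6, -0.1, -0.5]
opening: 0.0605
finger_force: 0.0
clock: 10.25
ee_pos: [0.5257, -0.1208, 0.1822]
orientation: [-0.582, -3.087, -0.0]
ft_force: [-0.3, -0.1, -0.4]
opening: 0.0606
finger_force: 0.0
```

View pics/end.png

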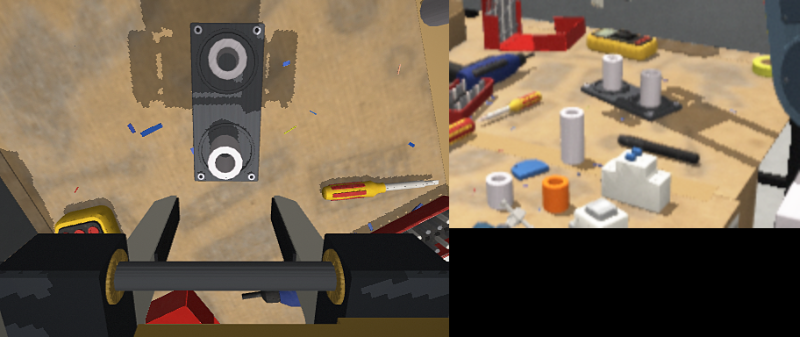

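The wrist view shows the spacer upright in the cup, its top ring at (225,162). In the side view both seated spacers have equal height, at (612,72) and (651,88), and the long and short ones still stand at (572,135) and (499,190).

```bash
python3 -c "
from plant import ctrl
print(ctrl.close_job())"
```

```text
the job is handed in; nothing more can be done
None
```

The 58 mm spacer stands upright in the empty cup, the other two are still standing where they were, and the job was handed in at about 10 s on the robot clock.

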